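# One turn of the vanity case press

## Robot

A 6-joint arm with a two-finger parallel gripper is mounted at the origin on the work surface. World frame = base frame: x ahead of the robot, y to its left, z up, the work surface at z = 0. Lengths are in mm, angles in rad, forces in N, time in s.
With the tool pointing down it reaches from about 425 to 950 mm from the base axis. Payload 14.7 kg.
Tool frame: the origin (TCP) lies midway between the tips of the shut fingers; the grasp point (between the pads) lies 19 mm behind it; z points along the fingers, y is the direction in which the jaws open and shut (so a half turn about z gives the same grasp; the last joint's range is limited). The gripper opens to 85 mm and grips with 20 to 120 N. Pads are 22 mm wide; open, the fingers measure 114 mm over their backs; the gripper's body (76 mm by 85 mm) begins 54 mm behind the grasp point. The pads swing forward as they close: fully open they stand 13 mm farther back than shut.
Start: joints at [-1.213, 0.48, 1.596, -0, 1.065, -0.047], TCP at [256.008, -597.455, 231.297] pointing down, gripper open.
Joint ranges: [-2.75, 2.75], [-0.82, 2.05], [0.23, 2.67], [-1.56, 4.7], [0.09, 2.69], [-2.92, 2.92]. Speed limits (rad/s): [1.89, 1.89, 2.39, 3.01, 3.01, 3.01].

## Interface

Orientations are given as a 3x3 rotation matrix whose columns are the frame's x, y, z axes.
In Python, from cell import read_state, read_camera, finish_job, search_frame, landmark_of gives the robot as it stands. The module is installed in compiled form; this text tells all that it offers.
- The arm moves only by the tool move_arm, never from a script. Its argument "commands" is a list of rows, each an object with "travel": the shift along the tool's x, y, z in m, a list of three; "yaw": the turn about the tool's z in degrees; "jaw": the finger opening in m, from 0 to 0.0854. A call has 1 to 8 rows; each row shifts and turns the pose as measured when the row begins, along the tool's axes as they then stand; what a row does not reach is not made up. A row lasts 1/10 s, in which the tool goes at most 50 mm and 8.59 degrees, less where a joint would pass 70% of its speed; a pose out of reach is approached as far as the arm can. A call is refused whole if a number of a shift passes 0.05 or a number of a turn 8.59, either way. A call with a gripper value outside its range is refused whole. The fingers move at their own pace and stop on an object; "squeeze" is the grip in N (left out, the last holds). Time passes only in rows, so rows that do not move let the fingers close. It gives the time, the measured TCP pose, the force and the opening at its end, in the units of the state.
- read_state(): the state, without advancing time (a new reading comes with each control period).
- read_camera(name): name is "side" or "top"; returns a dict with "img" (384x512x3 uint8, red, green, blue), "camera_matrix" (3x3 intrinsics, pixels), "R" (3x3) and "t" (3): a world point X has camera coordinates R X + t. Camera axes: x right, y down, z forward; pixel columns grow to the right and rows downward; lengths in mm; the calibration is good to about 2 mm. A picture is of the moment at which its call begins. There is no depth.
- finish_job(): hands the job in, once; it reports no verdict.
Trained networks look in a picture, given as the dict that the camera call returned (one of the last four; its "shot" number tells which), for a name from the list of things; names that differ only in an ending like _2 or _b are one class to them, and where a whole thing is asked for, a point or a joint stands for the part that bears it (a point fixed in the world has none). Each returns a list of dicts, best first, with "p" (0 to 1); they miss things now and then, are a little off and sometimes report something else, mostly with a low value. They report only what shows in the picture. A call takes as long as a camera call. They do not tell look-alikes from the thing itself.
- search_frame(target, picture): "extent" ([left, top, width, height] in pixels, round what is visible of it).
- landmark_of(target, picture): "location" ([column, row] in pixels: a listed point, or the origin of a listed thing).
The state is a dict: "clock": time; "q": joint angles; "qvel": joint speeds; "joint_torque": joint torques, N m; "tcp_pos": TCP position; "ee_rot": TCP orientation; "contact_force": force on the tool from outside, world axes, zero at the start; "wrist_torque": the same for the moment, N m; "opening": finger opening in mm.
Only numpy, scipy, OpenCV 4.12 (cv2) and the standard library are available. Lean on these libraries where they do the work, as an engineer would, in place of code of your own. Each camera call takes 0.05 s, during which the arm holds its last target.

## Task

A round acrylic case sits in the little screw press; bring the pad down on its lid by pushing the hand wheel round by its upright red handle, clockwise seen from above, through exactly one full turn, so that the handle ends where it started to within about 10 degrees. Push the handle with the fingers and never take it between them, leave the atomizer, nail polish, claw clip and stacked cases where they stand, and finish with the hand clear of everything.

Things in the scene. Friction and masses are not known exactly. Their poses are not given: they have to be found in the camera images.
- press: White bench screw press fixed to the counter; base 120 x 150 mm, 14 mm thick, two steel posts and a white crosshead (36 x 150 mm, top at 134 mm), with a round acrylic case in it. Origin: centre of the underside, on the counter; z is up and is the wheel's axis line. It does not move.
- wheel (a joint): Turn of the hand wheel about its upright axis, in rad, growing clockwise seen from above; one full turn is 6.283. It may start anywhere between -1.5 and 1.5. Stiff screw: it takes about 2.5 N at the handle (0.15 N m), stays where it is left and does not coast; no stop or catch marks the full turn. Each turn lowers the press pad by 4 mm, the wheel itself stays at its height.
- wheel_hub (a point): Centre of the horizontal aluminium hand wheel, 154 mm above the counter, on its axis. Rim: 12 mm thick round bar bent to a circle of 60 mm radius (its centre line), with four 10 mm spokes; the rim's top is 160 mm above the counter. The hub's top is 8 mm above this point.
- wheel_handle: Red upright handle standing on the end of one spoke, 60 mm from the wheel's axis; 22 mm in diameter, 50 mm tall, free to spin on its own pin like a roller. Origin: on the handle's axis at its foot, 158 mm above the counter (its top is at 208 mm); z is up.
- atomizer: Brushed aluminium perfume atomizer with a press button, 36 mm in diameter, 100 mm tall, loose. Origin: centre of the underside.
- polish: Dark red glass nail polish bottle with a black cap, 36 mm in diameter, 72 mm tall, loose. Origin: centre of the underside.
- claw_clip: Brown tortoiseshell claw clip, about 80 x 50 mm, 42 mm tall, loose. Origin: centre of the underside.
- case_stack: Stack of two round clear acrylic cases with pink lids, one piece, 72 mm in diameter, 60 mm tall, loose. Origin: centre of the underside.
Mind the look-alikes: they are no part of the job. What is meant by the press is not orange, and is the smaller of those in its own colour.

How it is judged:
By the outcome, as a careful person would: the job done as asked, in the order asked, and still so for the second after the job is handed in, with the robot touching nothing.
It also fails if it takes over 56 s, if anything falls off the work surface, if the arm or the gripper's body presses on something with over 40 N, if the wrist force passes 120 N, or if a joint passes its speed limit or range.

## Working session

There is one attempt and no reset: what is moved stays moved. The work goes in short steps, Python scripts to look and compute and a tool call to move; the robot and the scene stay as the last step left them, time stands still between calls to the robot, and variables do not carry over. Pictures are saved under pics/ and viewed, and the job is handed in when it is done.

Besides the shell and the picture viewer there is one more tool, called after ">>>" as name(argument=value, ...) on one line, values as JSON. move_arm: Moves the arm, as the interface text tells. Its arguments: {"type":"object","properties":{"commands":{"type":"array"},"squeeze":{"type":"number"}},"required":["commands"]}

```bash
mkdir -p pics; cat > h.py <<'E'
import numpy as np, cv2
from cell import *
def save(p,n): cv2.imwrite('pics/'+n,cv2.cvtColor(p['img'],cv2.COLOR_RGB2BGR))
def onz(p,uv,z):
    K=np.array(p['camera_matrix']);R=np.array(p['R']);t=np.array(p['t'])
    d=R.T@np.linalg.inv(K)@np.array([uv[0],uv[1],1.]);c=-R.T@t
    return c+d*(z-c[2])/d[2]
def proj(p,X):
    K=np.array(p['camera_matrix']);c=np.array(p['R'])@np.array(X,float)+np.array(p['t']);c=K@c;return c[:2]/c[2]
E
python3 - <<'E'
from h import *
for n in ['top','side']:
    p=read_camera(n);save(p,n+'0.png')
    print(n,'cam',-np.array(p['R']).T@np.array(p['t']))
    for o,z in [('press',0),('wheel_hub',154),('wheel_handle',158),('atomizer',0),('polish',0),('claw_clip',0),('case_stack',0)]:
        for r in landmark_of(o,p)[:4]: print(o,round(r['p'],2),np.round(r['location']),np.round(onz(p,r['location'],z)))
s=read_state();print(s)
E
```

```text
top cam [ 318.79437105    4.47304673 1212.95769953]
press 0.97 [252. 101.] [770. -26.   0.]
press 0.72 [114. 297.] [261. 297.   0.]
press 0.59 [244. 193.] [524. -13.   0.]
wheel_hub 0.81 [244. 181.] [527.  -9. 154.]
wheel_hub 0.67 [254.  76.] [775. -26. 154.]
wheel_hub 0.62 [ 86. 306.] [249. 315. 154.]
wheel_handle 0.98 [ 76. 347.] [165. 328. 158.]
wheel_handle 0.48 [246. 101.] [711. -10. 158.]
wheel_handle 0.4 [263. 198.] [489. -52. 158.]
atomizer 0.53 [140. 130.] [683. 260.   0.]
polish 0.59 [243. 181.] [555. -10.   0.]
polish 0.44 [352. 221.] [ 461. -284.    0.]
claw_clip 0.68 [132. 211.] [471. 267.   0.]
case_stack 0.98 [356. 131.] [ 696. -298.    0.]
side cam [  80.13188487  786.22338604 1114.21058337]
press 0.94 [186. 176.] [766. -19.   0.]
press 0.75 [252. 209.] [529.  -2.   0.]
press 0.73 [296. 337.] [249. 287.   0.]
wheel_hub 0.8 [300. 293.] [260. 261. 154.]
wheel_hub 0.63 [255. 171.] [523. -12. 154.]
wheel_hub 0.58 [178. 138.] [774. -19. 154.]
wheel_handle 0.97 [329. 314.] [186. 278. 158.]
wheel_handle 0.7 [195. 150.] [701.   1. 158.]
wheel_handle 0.57 [275. 168.] [478. -41
[... 276 characters left out ...]
e-06,
        1.06510544e+00, -4.65572405e-02]), 'qvel': array([-0.00034559,  0.00191651, -0.00252109, -0.00078036, -0.00093636,
       -0.00237668]), 'joint_torque': array([-5.23483162e-03, -9.50420094e+01, -4.30638742e+01, -4.14642382e-04,
        1.46036971e-03, -2.63544331e-05]), 'tcp_pos': array([ 256.01154315, -597.46018186,  231.32756515]), 'ee_rot': array([[ 9.19195799e-01,  3.93800817e-01,  7.87607511e-06],
       [ 3.93800817e-01, -9.19195798e-01, -3.79127265e-05],
       [-7.69040753e-06,  3.79508237e-05, -9.99999999e-01]]), 'contact_force': array([ 0.60134903, -0.44387847,  0.21256569]), 'wrist_torque': array([-0.03071314,  0.01870714, -0.04425019]), 'opening': 85.68897760379363}
```

View pics/top0.png

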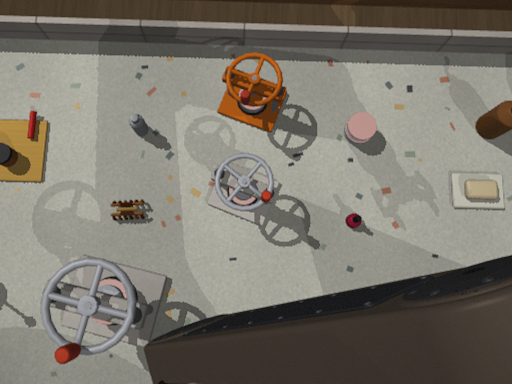

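View pics/side0.png

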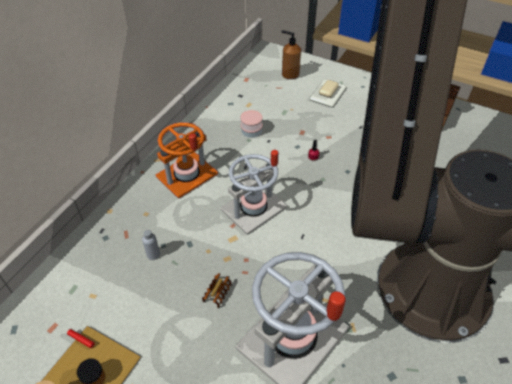

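Look-alikes for the press: the orange press (252,101), the large white press with the big wheel (114,297), and the small white press (244,193). "Not orange" and "the smaller of its colour" point to the small white one at (244,193), with its red handle at about (266,196). I'll check that in a close crop.

```bash
python3 - <<'E'
from h import *
p=read_camera('top');im=p['img']
q=read_camera('side')
a=cv2.resize(im[135:235,195:315],None,fx=5,fy=5,interpolation=cv2.INTER_CUBIC)
cv2.imwrite('pics/crop1.png',cv2.cvtColor(a,cv2.COLOR_RGB2BGR))
# predicted wheel for hub fit
for n,pp,box in [('top',p,(195,135,315,235)),('side',q,(220,140,300,240))]:
    I=pp['img'].astype(int);m=(I[...,0]>110)&(I[...,1]<70)&(I[...,2]<70)
    mm=np.zeros_like(m);x0,y0,x1,y1=box;mm[y0:y1,x0:x1]=m[y0:y1,x0:x1]
    k,l,st,c=cv2.connectedComponentsWithStats(mm.astype(np.uint8))
    for i in range(1,k):
        if st[i,4]>8: print(n,st[i],c[i],onz(pp,c[i],183))
    for hub in [(527,-9,154),(524,-10,154)]:
        pr=np.array([proj(pp,(hub[0]+66*np.cos(t),hub[1]+66*np.sin(t),154)) for t in np.linspace(0,6.28,60)])
        print(n,hub,pr.min(0),pr.max(0),proj(pp,hub))
E
```

```text
top [261 190  10  10  67] [265.82089552 194.85074627] [491.37355679 -56.78107229 183.        ]
top (527, -9, 154) [213.93845147 151.62075348] [273.47425652 210.06815924] [243.7444572  180.51763729]
top (524, -10, 154) [214.34015214 152.93356052] [273.90512694 211.43981157] [244.16064251 181.85940674]
side [271 151   7  15  60] [273.6  156.95] [489.93332779 -55.20101042 183.        ]
side (527, -9, 154) [227.92744208 153.29830698] [277.80023794 189.47510134] [252.87374161 170.79951695]
side (524, -10, 154) [229.09657636 153.44256461] [278.98198489 189.63934497] [254.04812204 170.95328046]
```

View pics/crop1.png

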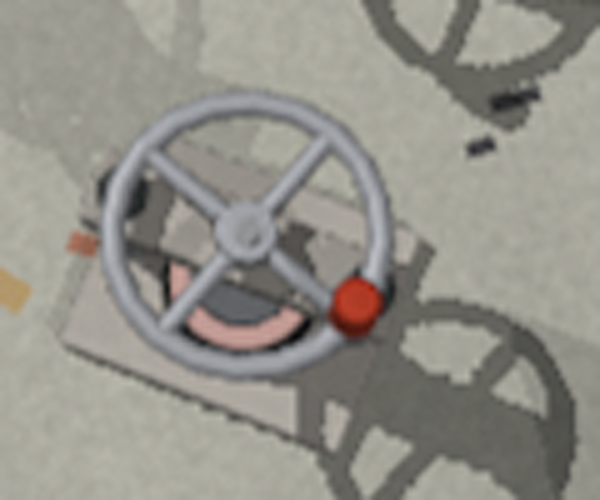

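The crop shows the small white press. Its hub is at about (244,181), the rim outline fits a 60 mm radius wheel, and the red handle is at (266,195). So the hub is at about (525,-10) and the handle sits at about -129°. I'll push with the jaws shut. First I rotate and close the gripper in place.

>>> move_arm(commands=[{"travel": [0, 0, -0.005], "yaw": 7.8, "jaw": 0}, {"travel": [0, 0, -0.005], "yaw": 7.8, "jaw": 0}, {"travel": [0, 0, -0.005], "yaw": 7.8, "jaw": 0}, {"travel": [0, 0, -0.005], "yaw": 7.8, "jaw": 0}, {"travel": [0, 0, -0.005], "yaw": 7.8, "jaw": 0}, {"travel": [0, 0, -0.005], "yaw": 7.8, "jaw": 0}, {"travel": [0, 0, 0], "yaw": 7.8, "jaw": 0}, {"travel": [0, 0, 0], "yaw": 7.8, "jaw": 0}], squeeze=40)

```text
clock: 1.7
tcp_pos: [255.9, -597.3, 262.4]
ee_rot: [[0.749, -0.663, -0.0], [-0.663, -0.749, 0.0], [-0.0, -0.0, -1.0]]
contact_force: [-0.7, 0.5, -0.2]
opening: -0.1
```

```bash
cat >> h.py <<'E'
def go(T):
    s=read_state();R=np.array(s['ee_rot']);d=R.T@(np.array(T,float)-s['tcp_pos'])
    print('t',s['clock'],'pos',np.round(s['tcp_pos'],1),'ang',np.round(np.degrees(np.arctan2(R[1,0],R[0,0])),1),'F',np.round(s['contact_force'],1),'q6',s['q'][5],'open',s['opening'],'tool d',np.round(d,1))
    return d
E
python3 -c "
from h import *
go([519,-75,265])"
```

```text
t 1.7 pos [ 255.9 -597.3  262.4] ang -41.5 F [-0.7  0.5 -0.2] q6 1.082582359955511 open -0.09853393268931357 tool d [-149.1 -565.5   -2.4]
```

>>> move_arm(commands=[{"travel": [-0.01, -0.037, 0]}, {"travel": [-0.01, -0.037, 0]}, {"travel": [-0.01, -0.037, 0]}, {"travel": [-0.01, -0.037, 0]}, {"travel": [-0.01, -0.037, 0]}, {"travel": [-0.01, -0.037, 0]}, {"travel": [-0.01, -0.037, 0]}, {"travel": [-0.01, -0.037, 0]}])

```text
schema error: expected keys travel, yaw, jaw
```

```bash
python3 -c "
from h import *
go([519,-75,265])"
```

```text
t 1.7 pos [ 255.9 -597.3  262.4] ang -41.5 F [-0.7  0.5 -0.2] q6 1.082582359955511 open -0.09853393268931357 tool d [-149.1 -565.5   -2.4]
```

>>> move_arm(commands=[{"travel": [-0.01, -0.037, 0], "yaw": 0, "jaw": 0}, {"travel": [-0.01, -0.037, 0], "yaw": 0, "jaw": 0}, {"travel": [-0.01, -0.037, 0], "yaw": 0, "jaw": 0}, {"travel": [-0.01, -0.037, 0], "yaw": 0, "jaw": 0}, {"travel": [-0.01, -0.037, 0], "yaw": 0, "jaw": 0}, {"travel": [-0.01, -0.037, 0], "yaw": 0, "jaw": 0}, {"travel": [-0.01, -0.037, 0], "yaw": 0, "jaw": 0}, {"travel": [-0.01, -0.037, 0], "yaw": 0, "jaw": 0}])

```text
clock: 2.5
tcp_pos: [396.1, -318.4, 262.0]
ee_rot: [[0.74, -0.673, 0.001], [-0.673, -0.74, -0.003], [0.003, 0.001, -1.0]]
contact_force: [0.6, -0.2, -0.6]
opening: 0.0
```

```bash
python3 -c "
from h import *
go([519,-75,265])"
```

```text
t 2.5 pos [ 396.1 -318.4  262. ] ang -42.3 F [ 0.6 -0.2 -0.6] q6 1.5735525632197538 open 0.02631452374521584 tool d [ -72.8 -262.7   -3.5]
```

>>> move_arm(commands=[{"travel": [-0.01, -0.037, 0], "yaw": 0, "jaw": 0}, {"travel": [-0.01, -0.037, 0], "yaw": 0, "jaw": 0}, {"travel": [-0.01, -0.037, 0], "yaw": 0, "jaw": 0}, {"travel": [-0.01, -0.037, 0], "yaw": 0, "jaw": 0}, {"travel": [-0.01, -0.037, 0], "yaw": 0, "jaw": 0}, {"travel": [-0.01, -0.037, 0], "yaw": 0, "jaw": 0}, {"travel": [-0.01, -0.037, 0], "yaw": 0, "jaw": 0}, {"travel": [0, 0, 0], "yaw": 0, "jaw": 0}])

```text
clock: 3.3
tcp_pos: [524.2, -65.6, 263.3]
ee_rot: [[0.742, -0.671, 0.006], [-0.671, -0.742, -0.004], [0.007, -0.001, -1.0]]
contact_force: [-1.0, -0.8, -0.0]
opening: -0.3
```

```bash
python3 -c "
from h import *
go([519,-71,174])"
```

```text
t 3.3 pos [524.2 -65.6 263.3] ang -42.1 F [-1.  -0.8 -0. ] q6 2.1273402690777075 open -0.25164551125082324 tool d [-0.9  7.6 89.2]
```

>>> move_arm(commands=[{"travel": [-0.001, 0.008, 0], "yaw": 0, "jaw": 0}, {"travel": [0, 0, 0.015], "yaw": 0, "jaw": 0}, {"travel": [0, 0, 0.02], "yaw": 0, "jaw": 0}, {"travel": [0, 0, 0.02], "yaw": 0, "jaw": 0}, {"travel": [0, 0, 0.02], "yaw": 0, "jaw": 0}, {"travel": [0, 0, 0.01], "yaw": 0, "jaw": 0}, {"travel": [0, 0, 0], "yaw": 0, "jaw": 0}])

```text
clock: 4.0
tcp_pos: [514.9, -77.2, 176.8]
ee_rot: [[0.74, -0.672, 0.007], [-0.672, -0.74, -0.005], [0.009, -0.001, -1.0]]
contact_force: [0.1, 0.1, 0.1]
opening: -0.1
```

```bash
python3 -c "
from h import *
go([519,-71,175])
for n in ['top','side']:
  p=read_camera(n);x=cv2.resize(p['img'][110:260,180:340],None,fx=4,fy=4,interpolation=cv2.INTER_CUBIC);cv2.imwrite('pics/c2%s.png'%n,x[...,::-1])
"
```

```text
t 4.0 pos [514.9 -77.2 176.8] ang -42.2 F [0.1 0.1 0.1] q6 2.1070835461461854 open -0.050311924435632704 tool d [-1.1 -7.4  1.8]
```

View pics/c2side.png

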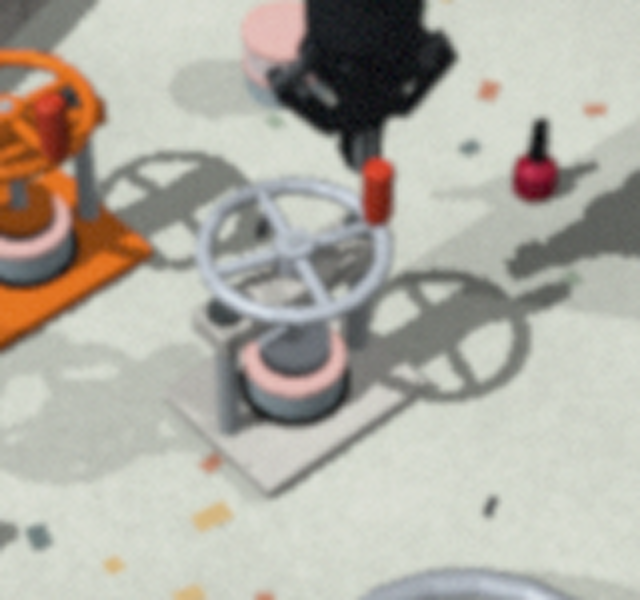

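View pics/c2top.png

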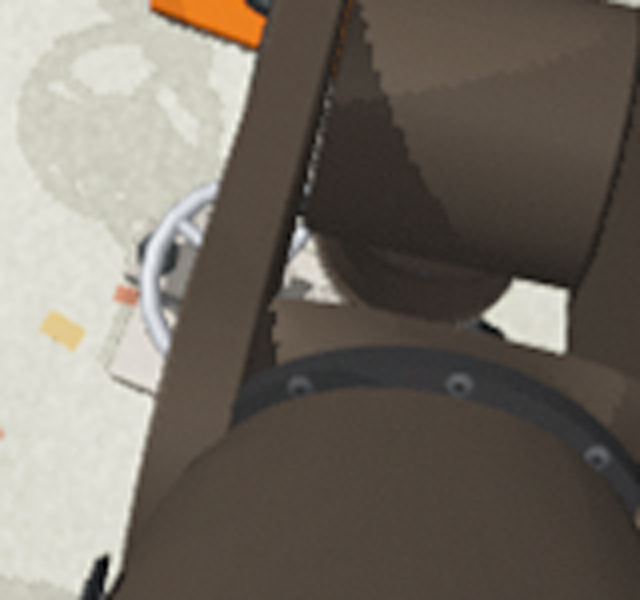

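The side view shows the shut fingers standing just behind the handle, which is at (377,190) in the crop, on its counter-clockwise side and clear of it. Next I plan the circle in tool axes.

```bash
cat >> h.py <<'E'
HUB=np.array([525.,-10.])
def plan(dphi,n,z=183,r=60,pred=0):
    s=read_state();R=np.array(s['ee_rot']);pos=np.array(s['tcp_pos']);v=pos[:2]-HUB
    phi=np.degrees(np.arctan2(v[1],v[0]));print('t',s['clock'],'pos',np.round(pos,1),'phi',round(phi,1),'r',round(np.hypot(*v),1),'F',np.round(s['contact_force'],1),'q6',round(s['q'][5],2))
    prev=pos
    for i in range(1,n+1):
        a=np.radians(phi+dphi*i);T=np.array([*(HUB+r*np.array([np.cos(a),np.sin(a)])),z])
        d=R.T@(T-prev);print(np.round(d/1000,3).tolist(),end=', ');prev=T
    print()
def cam(n='side',box=(220,130,310,240)):
    p=read_camera(n);I=p['img'].astype(int);m=(I[...,0]>110)&(I[...,1]<70)&(I[...,2]<70)
    mm=np.zeros_like(m);x0,y0,x1,y1=box;mm[y0:y1,x0:x1]=m[y0:y1,x0:x1]
    k,l,st,c=cv2.connectedComponentsWithStats(mm.astype(np.uint8))
    for i in range(1,k):
        if st[i,4]>8:
            X=onz(p,c[i],183);v=X[:2]-HUB;print(n,st[i],np.round(c[i],1),np.round(X[:2],1),'ang',np.degrees(np.arctan2(v[1],v[0])),'r',np.hypot(*v))
    return p
E
python3 -c "
from h import *
cam();plan(-7.5,8)"
```

```text
side [271 150   7  16  70] [273.9 157.5] [488.2 -53.7] ang -130.16127530597228 r 57.12343723055887
t 4.15 pos [516.3 -76.9 178.5] phi -97.4 r 67.4 F [ 0.2 -0.   0.3] q6 2.11
[-0.011, -0.002, -0.005], [-0.007, 0.003, -0.0], [-0.008, 0.002, -0.0], [-0.008, 0.001, -0.0], [-0.008, 0.0, -0.0], [-0.008, -0.001, -0.0], [-0.008, -0.002, -0.0], [-0.007, -0.003, -0.0],
```

>>> move_arm(commands=[{"travel": [-0.009, -0.003, -0.005], "yaw": 0, "jaw": 0}, {"travel": [-0.007, 0.002, 0], "yaw": 0, "jaw": 0}, {"travel": [-0.008, 0.002, 0], "yaw": 0, "jaw": 0}, {"travel": [-0.008, 0.001, 0], "yaw": 0, "jaw": 0}])

```text
clock: 4.55
tcp_pos: [491.9, -56.1, 186.1]
ee_rot: [[0.741, -0.672, 0.016], [-0.672, -0.741, -0.007], [0.016, -0.005, -1.0]]
contact_force: [2.9, -2.3, -1.2]
opening: 0.0
```

```bash
python3 -c "
from h import *
cam();plan(-7.5,8)"
```

```text
side [272 154   8  17  80] [275.3 162.1] [477.3 -40.5] ang -147.41494085927323 r 56.663251340734355
t 4.6 pos [490.6 -55.4 186. ] phi -127.2 r 57.0 F [ 0.8 -0.1  2.2] q6 2.14
[-0.008, 0.003, 0.003], [-0.008, -0.001, -0.0], [-0.008, -0.002, -0.0], [-0.007, -0.003, -0.0], [-0.007, -0.004, -0.0], [-0.006, -0.005, -0.0], [-0.006, -0.005, -0.0], [-0.005, -0.006, -0.0],
```

The handle is moving: -147°, with the finger 20° behind it as predicted.

>>> move_arm(commands=[{"travel": [-0.008, 0.003, 0.003], "yaw": 0, "jaw": 0}, {"travel": [-0.008, -0.001, 0], "yaw": 0, "jaw": 0}, {"travel": [-0.008, -0.002, 0], "yaw": 0, "jaw": 0}, {"travel": [-0.007, -0.003, 0], "yaw": 0, "jaw": 0}, {"travel": [-0.007, -0.004, 0], "yaw": 0, "jaw": 0}])

```text
clock: 5.1
tcp_pos: [465.3, -22.9, 182.6]
ee_rot: [[0.741, -0.672, 0.016], [-0.672, -0.741, -0.007], [0.017, -0.005, -1.0]]
contact_force: [1.3, -3.7, 1.8]
opening: 0.0
```

```bash
python3 -c "
from h import *
cam();plan(-7.5,8)"
```

```text
side [268 166   8  17  89] [271.2 172.7] [469.1  -1.6] ang 171.4947431769913 r 56.484592936348825
t 5.15 pos [464.6 -21.9 182.5] phi -168.8 r 61.5 F [-0.6 -0.4  0.6] q6 2.2
[-0.005, -0.006, -0.001], [-0.005, -0.006, -0.0], [-0.004, -0.006, -0.0], [-0.004, -0.007, -0.0], [-0.003, -0.007, -0.0], [-0.002, -0.008, 0.0], [-0.001, -0.008, 0.0], [0.0, -0.008, 0.0],
```

>>> move_arm(commands=[{"travel": [-0.005, -0.006, 0], "yaw": 0, "jaw": 0}, {"travel": [-0.005, -0.006, 0], "yaw": 0, "jaw": 0}, {"travel": [-0.004, -0.006, 0], "yaw": 0, "jaw": 0}, {"travel": [-0.004, -0.007, 0], "yaw": 0, "jaw": 0}, {"travel": [-0.003, -0.007, 0], "yaw": 0, "jaw": 0}, {"travel": [-0.002, -0.008, 0], "yaw": 0, "jaw": 0}])

```text
clock: 5.75
tcp_pos: [473.6, 27.1, 181.9]
ee_rot: [[0.741, -0.672, 0.012], [-0.672, -0.741, -0.007], [0.013, -0.003, -1.0]]
contact_force: [-2.1, -4.1, 1.0]
opening: 0.0
```

```bash
python3 -c "
from h import *
cam();plan(-7.5,8)"
```

```text
side [252 174   7  16  66] [254.5 179.8] [494.6  40.6] ang 121.02793762054903 r 59.03059262049842
t 5.8 pos [474.5  27.9 181.9] phi 143.1 r 63.1 F [0.5 0.1 0.3] q6 2.31
[0.003, -0.008, -0.001], [0.001, -0.008, 0.0], [0.002, -0.008, 0.0], [0.003, -0.007, 0.0], [0.004, -0.007, 0.0], [0.005, -0.006, 0.0], [0.005, -0.006, 0.0], [0.006, -0.005, 0.0],
```

>>> move_arm(commands=[{"travel": [0.003, -0.008, 0], "yaw": 0, "jaw": 0}, {"travel": [0.002, -0.008, 0], "yaw": 0, "jaw": 0}, {"travel": [0.003, -0.008, 0], "yaw": 0, "jaw": 0}, {"travel": [0.004, -0.007, 0], "yaw": 0, "jaw": 0}, {"travel": [0.005, -0.006, 0], "yaw": 0, "jaw": 0}])

```text
clock: 6.3
tcp_pos: [514.0, 45.6, 181.7]
ee_rot: [[0.741, -0.671, 0.01], [-0.671, -0.741, -0.007], [0.012, -0.002, -1.0]]
contact_force: [-2.5, -0.0, 1.9]
opening: -0.2
```

```bash
python3 -c "
from h import *
p=cam();x=cv2.resize(p['img'][110:260,180:340],None,fx=4,fy=4,interpolation=cv2.INTER_CUBIC);cv2.imwrite('pics/c3.png',x[...,::-1]);plan(-7.5,8)"
```

```text
side [234 172   6  14  49] [236.4 178. ] [537.8  57.1] ang 79.17864526687383 r 68.26576916263568
t 6.35 pos [515.6  45.7 181.9] phi 99.6 r 56.5 F [-0.3  0.2 -0.1] q6 2.35
[0.002, -0.008, -0.001], [0.006, -0.005, 0.0], [0.007, -0.004, 0.0], [0.007, -0.003, 0.0], [0.007, -0.002, 0.0], [0.008, -0.001, 0.0], [0.008, -0.0, 0.0], [0.008, 0.001, 0.0],
```

View pics/c3.png

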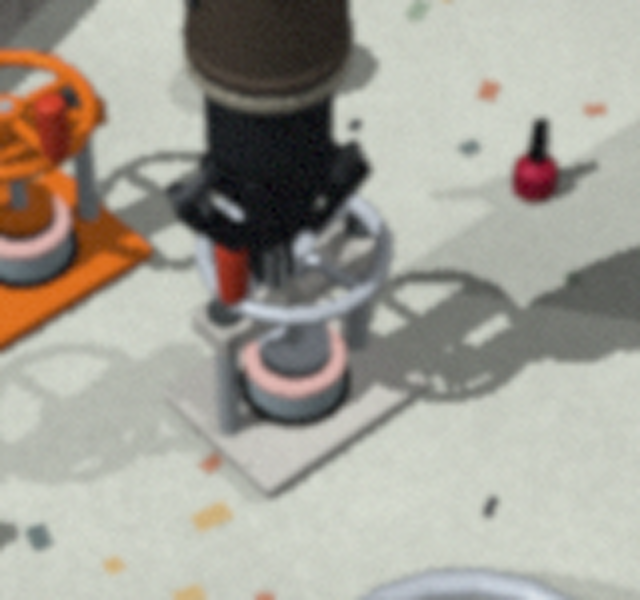

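The side view shows the finger behind the handle, which is at crop (233,275), and the wheel is turning. I'll continue.

>>> move_arm(commands=[{"travel": [0.003, -0.008, 0], "yaw": 0, "jaw": 0}, {"travel": [0.006, -0.005, 0], "yaw": 0, "jaw": 0}, {"travel": [0.007, -0.004, 0], "yaw": 0, "jaw": 0}, {"travel": [0.007, -0.003, 0], "yaw": 0, "jaw": 0}, {"travel": [0.007, -0.002, 0], "yaw": 0, "jaw": 0}])

```text
clock: 6.85
tcp_pos: [554.8, 42.0, 181.8]
ee_rot: [[0.741, -0.671, 0.01], [-0.671, -0.741, -0.006], [0.011, -0.003, -1.0]]
contact_force: [-2.1, 2.1, 0.6]
opening: -0.2
```

```bash
python3 -c "
from h import *
cam();plan(-7.5,8)"
```

```text
t 6.9 pos [555.9  41.5 181.9] phi 59.0 r 60.1 F [-0.   1.2 -1.6] q6 2.34
[0.008, -0.001, -0.001], [0.008, 0.0, 0.0], [0.008, 0.001, 0.0], [0.008, 0.002, 0.0], [0.007, 0.003, 0.0], [0.007, 0.004, 0.0], [0.006, 0.005, 0.0], [0.006, 0.006, 0.0],
```

>>> move_arm(commands=[{"travel": [0.008, -0.001, 0], "yaw": 0, "jaw": 0}, {"travel": [0.008, 0, 0], "yaw": 0, "jaw": 0}, {"travel": [0.008, 0.001, 0], "yaw": 0, "jaw": 0}, {"travel": [0.008, 0.002, 0], "yaw": 0, "jaw": 0}, {"travel": [0.007, 0.003, 0], "yaw": 0, "jaw": 0}])

```text
clock: 7.4
tcp_pos: [583.4, 9.5, 182.2]
ee_rot: [[0.741, -0.672, 0.011], [-0.672, -0.741, -0.005], [0.012, -0.003, -1.0]]
contact_force: [-1.1, 2.7, -1.9]
opening: -0.0
```

```bash
python3 -c "
from h import *
p=cam();x=cv2.resize(p['img'][110:260,180:340],None,fx=4,fy=4,interpolation=cv2.INTER_CUBIC);cv2.imwrite('pics/c4.png',x[...,::-1]);plan(-7.5,8)"
```

```text
t 7.45 pos [583.9   8.5 182.3] phi 17.4 r 61.8 F [-0.9 -1.2 -0.7] q6 2.28
[0.006, 0.006, -0.001], [0.006, 0.005, 0.0], [0.005, 0.006, 0.0], [0.004, 0.007, 0.0], [0.003, 0.007, 0.0], [0.002, 0.007, 0.0], [0.001, 0.008, -0.0], [0.0, 0.008, -0.0],
```

View pics/c4.png

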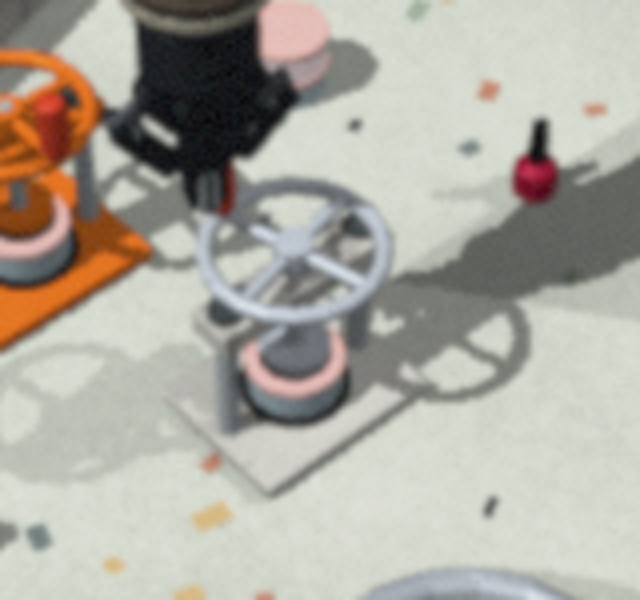

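The handle is visible behind the finger at crop (228,190), still being pushed correctly.

>>> move_arm(commands=[{"travel": [0.006, 0.006, 0], "yaw": 0, "jaw": 0}, {"travel": [0.006, 0.005, 0], "yaw": 0, "jaw": 0}, {"travel": [0.005, 0.006, 0], "yaw": 0, "jaw": 0}, {"travel": [0.004, 0.007, 0], "yaw": 0, "jaw": 0}, {"travel": [0.003, 0.007, 0], "yaw": 0, "jaw": 0}])

```text
clock: 7.95
tcp_pos: [581.9, -33.1, 182.8]
ee_rot: [[0.74, -0.672, 0.014], [-0.672, -0.741, -0.006], [0.014, -0.005, -1.0]]
contact_force: [2.2, 2.3, -2.0]
opening: 0.1
```

```bash
python3 -c "
from h import *
p=cam();x=cv2.resize(p['img'][110:260,180:340],None,fx=4,fy=4,interpolation=cv2.INTER_CUBIC);cv2.imwrite('pics/c5.png',x[...,::-1]);plan(-6,8)"
```

```text
side [247 141   4   5  16] [248.6 143. ] [573.8 -70.2] ang -50.96971894183007 r 77.48364848689036
side [248 150   3   5  11] [248.8 152.1] [556.2 -39.8] ang -43.72511910509424 r 43.13333625022823
t 8.0 pos [581.3 -34.  182.8] phi -23.1 r 61.2 F [-0.3 -0.6 -0.4] q6 2.2
[0.001, 0.006, -0.0], [0.001, 0.006, -0.0], [0.0, 0.006, -0.0], [-0.0, 0.006, -0.0], [-0.001, 0.006, -0.0], [-0.002, 0.006, -0.0], [-0.002, 0.006, -0.0], [-0.003, 0.006, -0.0],
```

View pics/c5.png

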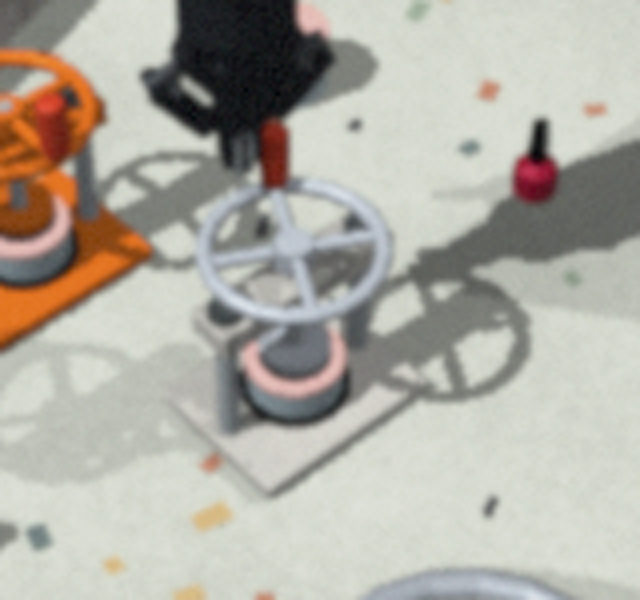

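The handle is in full view at crop (274,152), about -47°, so roughly 83° remain. I'll take the next rows a bit smaller.

>>> move_arm(commands=[{"travel": [0.001, 0.006, 0], "yaw": 0, "jaw": 0}, {"travel": [0.001, 0.006, 0], "yaw": 0, "jaw": 0}, {"travel": [0, 0.006, 0], "yaw": 0, "jaw": 0}, {"travel": [-0.001, 0.006, 0], "yaw": 0, "jaw": 0}, {"travel": [-0.001, 0.006, 0], "yaw": 0, "jaw": 0}, {"travel": [-0.002, 0.006, 0], "yaw": 0, "jaw": 0}, {"travel": [-0.002, 0.006, 0], "yaw": 0, "jaw": 0}])

```text
clock: 8.7
tcp_pos: [548.5, -65.1, 183.1]
ee_rot: [[0.74, -0.672, 0.016], [-0.672, -0.74, -0.007], [0.016, -0.006, -1.0]]
contact_force: [3.7, -0.4, -1.0]
opening: -0.1
```

```bash
python3 -c "
from h import *
cam();plan(-4,8)"
```

```text
side [261 143   7  15  62] [264.3 150.7] [522.5 -64.3] ang -92.60500861120559 r 54.39801306266317
t 8.75 pos [547.6 -65.4 183. ] phi -67.8 r 59.8 F [ 1.  -1.6 -1. ] q6 2.14
[-0.002, 0.004, -0.0], [-0.002, 0.004, -0.0], [-0.002, 0.003, -0.0], [-0.003, 0.003, -0.0], [-0.003, 0.003, -0.0], [-0.003, 0.003, -0.0], [-0.003, 0.003, -0.0], [-0.003, 0.002, -0.0],
```

>>> move_arm(commands=[{"travel": [-0.002, 0.004, 0], "yaw": 0, "jaw": 0}, {"travel": [-0.002, 0.004, 0], "yaw": 0, "jaw": 0}, {"travel": [-0.002, 0.003, 0], "yaw": 0, "jaw": 0}, {"travel": [-0.003, 0.003, 0], "yaw": 0, "jaw": 0}, {"travel": [-0.003, 0.003, 0], "yaw": 0, "jaw": 0}, {"travel": [-0.003, 0.003, 0], "yaw": 0, "jaw": 0}, {"travel": [0, 0, 0], "yaw": 0, "jaw": 0}])

```text
clock: 9.45
tcp_pos: [520.8, -70.8, 183.0]
ee_rot: [[0.74, -0.672, 0.016], [-0.672, -0.74, -0.007], [0.017, -0.005, -1.0]]
contact_force: [0.7, -0.1, 0.1]
opening: 0.3
```

```bash
python3 -c "
from h import *
cam();plan(-3,6)"
```

```text
side [268 146   7  17  84] [271.1 154.2] [500.5 -61.2] ang -115.59719174874516 r 56.805526317122236
t 9.5 pos [521.  -70.8 183.1] phi -93.8 r 60.9 F [-0.2  0.2 -0.5] q6 2.12
[-0.003, 0.001, -0.0], [-0.003, 0.002, -0.0], [-0.003, 0.002, -0.0], [-0.003, 0.001, -0.0], [-0.003, 0.001, -0.0], [-0.003, 0.001, -0.0],
```

>>> move_arm(commands=[{"travel": [-0.003, 0.001, 0], "yaw": 0, "jaw": 0}, {"travel": [-0.003, 0.002, 0], "yaw": 0, "jaw": 0}, {"travel": [-0.003, 0.001, 0], "yaw": 0, "jaw": 0}, {"travel": [-0.003, 0.001, 0], "yaw": 0, "jaw": 0}, {"travel": [0, 0, 0], "yaw": 0, "jaw": 0}, {"travel": [0, 0, 0], "yaw": 0, "jaw": 0}])

```text
clock: 10.1
tcp_pos: [508.0, -66.0, 183.0]
ee_rot: [[0.741, -0.672, 0.016], [-0.672, -0.741, -0.008], [0.017, -0.005, -1.0]]
contact_force: [1.4, -2.6, 0.9]
opening: 0.2
```

```bash
python3 -c "
from h import *
cam();plan(-3,3)"
```

```text
side [271 149   6  17  78] [273.6 156.7] [490.4 -56.2] ang -126.88137488403216 r 57.72762459798006
t 10.15 pos [508.1 -66.1 183. ] phi -106.8 r 58.5 F [ 1.1 -1.8  0. ] q6 2.13
[-0.002, 0.003, -0.0], [-0.003, 0.001, -0.0], [-0.003, 0.001, -0.0],
```

>>> move_arm(commands=[{"travel": [-0.002, 0.001, 0], "yaw": 0, "jaw": 0}, {"travel": [0, 0, 0], "yaw": 0, "jaw": 0}])

```text
clock: 10.35
tcp_pos: [505.9, -65.4, 182.9]
ee_rot: [[0.741, -0.672, 0.016], [-0.672, -0.741, -0.008], [0.017, -0.005, -1.0]]
contact_force: [0.1, -0.8, 0.3]
opening: 0.1
```

```bash
python3 -c "
from h import *
cam();plan(3,3)"
```

```text
side [271 150   7  16  77] [274.2 157.7] [487.3 -53.6] ang -130.84519557396573 r 57.674933013704404
t 10.4 pos [505.9 -65.4 182.9] phi -109.0 r 58.6 F [ 0.1 -0.7  0.3] q6 2.13
[0.003, -0.0, -0.0], [0.003, -0.001, 0.0], [0.003, -0.002, 0.0],
```

The handle is back at its starting pixel. I'll back off, rise and move clear.

>>> move_arm(commands=[{"travel": [0.008, 0, 0], "yaw": 0, "jaw": 0}, {"travel": [0.006, 0.002, 0], "yaw": 0, "jaw": 0}, {"travel": [0, 0, -0.015], "yaw": 0, "jaw": 0}, {"travel": [0, 0, -0.03], "yaw": 0, "jaw": 0}, {"travel": [0, 0, -0.03], "yaw": 0, "jaw": 0}, {"travel": [0, 0, -0.015], "yaw": 0, "jaw": 0}, {"travel": [0, 0, 0], "yaw": 0, "jaw": 0}])

```text
clock: 11.1
tcp_pos: [514.1, -78.2, 274.7]
ee_rot: [[0.74, -0.672, 0.011], [-0.672, -0.74, -0.006], [0.012, -0.003, -1.0]]
contact_force: [-0.4, 0.4, 0.3]
opening: -0.0
```

>>> move_arm(commands=[{"travel": [0.01, 0.03, 0], "yaw": 0, "jaw": 0}, {"travel": [0.01, 0.037, 0], "yaw": 0, "jaw": 0}, {"travel": [0.01, 0.037, 0], "yaw": 0, "jaw": 0}, {"travel": [0.01, 0.037, 0], "yaw": 0, "jaw": 0}, {"travel": [0.01, 0.037, 0], "yaw": 0, "jaw": 0}, {"travel": [0.01, 0.037, 0], "yaw": 0, "jaw": 0}, {"travel": [0.01, 0.037, 0], "yaw": 0, "jaw": 0}, {"travel": [0.01, 0.037, 0], "yaw": 0, "jaw": 0}])

```text
clock: 11.9
tcp_pos: [375.0, -353.1, 267.9]
ee_rot: [[0.744, -0.668, 0.007], [-0.668, -0.744, -0.001], [0.006, -0.004, -1.0]]
contact_force: [1.3, -0.2, 0.0]
opening: -0.1
```

>>> move_arm(commands=[{"travel": [0.01, 0.037, 0], "yaw": 0, "jaw": 0}, {"travel": [0.01, 0.037, 0], "yaw": 0, "jaw": 0}, {"travel": [0.01, 0.037, 0], "yaw": 0, "jaw": 0}, {"travel": [0.01, 0.037, 0], "yaw": 0, "jaw": 0}, {"travel": [0.01, 0.03, 0], "yaw": 0, "jaw": 0}, {"travel": [0.005, 0.015, 0], "yaw": 0, "jaw": 0}, {"travel": [0, 0, 0], "yaw": 0, "jaw": 0}, {"travel": [0, 0, 0], "yaw": 0, "jaw": 0}])

```text
clock: 12.7
tcp_pos: [276.6, -543.4, 257.6]
ee_rot: [[0.74, -0.673, 0.002], [-0.673, -0.74, 0.008], [-0.003, -0.007, -1.0]]
contact_force: [-0.1, 0.4, 1.2]
opening: 0.0
```

```bash
python3 -c "
from h import *
cam();p=cam('top',(195,135,315,235));save(p,'topend.png');go([0,0,0])
a=cv2.resize(p['img'][135:235,195:315],None,fx=5,fy=5,interpolation=cv2.INTER_CUBIC);cv2.imwrite('pics/crop_end.png',a[...,::-1])
"
```

```text
side [272 152   6  15  60] [274.  158.3] [486.6 -51.2] ang -132.95012735640302 r 56.30705292734762
top [261 191   9  10  67] [265.2 195.5] [489.9 -55.6] ang -127.60433882114665 r 57.50467397775528
t 12.8 pos [ 277.1 -543.   258. ] ang -42.2 F [-0.1 -0.1  0.8] q6 1.1533186519560434 open 0.2669761448198948 tool d [-569.4 -214.   261.1]
```

View pics/crop_end.png

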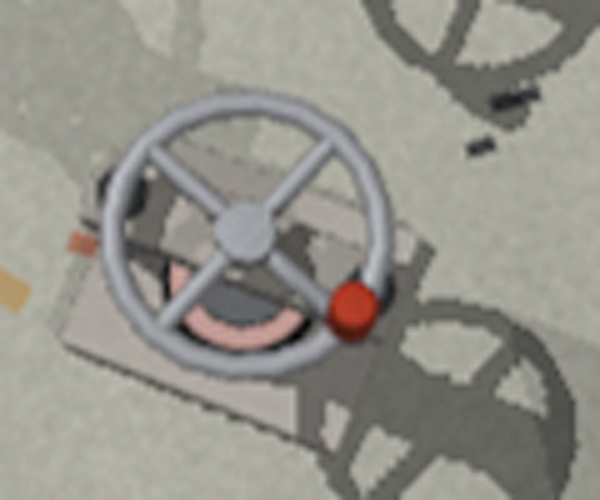

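View pics/topend.png

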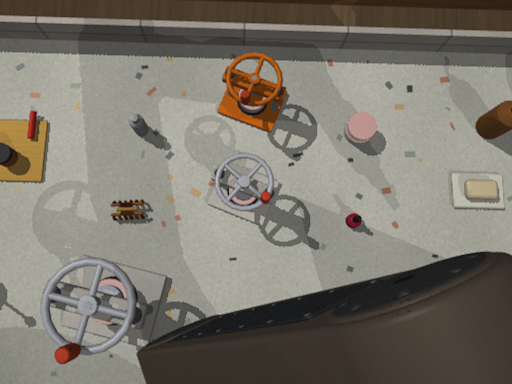

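The end pictures match the start. The handle's top-camera pixel is (265.2,195.5) against (265.8,194.9) at the start, the spokes line up, and all the loose things stand where they were. I'm handing the job in.

```bash
python3 -c "
from cell import *
print(finish_job())"
```

```text
the job is handed in; nothing more can be done
None
```

I pushed the small white press's hand wheel one full turn clockwise with the shut fingers and handed the job in at about 13 s. The fingers never took hold of the handle. I then backed off, raised the hand and parked it well clear.

**Handle position:** the last checks put the handle about 2° past its start by the top camera. The side camera says about 5°, which is coarser from one picture to the next. The spokes look the same as at the start, and both readings are within the 10° allowed.

**Forces and surroundings:** the largest force I read while pushing was about 5 N. In the final top picture the atomizer, nail polish, claw clip, stacked cases and the other two presses stand where they were.

**Not checked:** I did not measure the pad's drop itself; I take it from the full turn.

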